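Sort the worktop: pantry things in the dish, household things on the tray

TASK

Sort the handful of things standing about on the worktop. Stand the pantry things (jam jar, spice jar and pepper mill) upright inside the white dish, and the household things (kitchen timer and tea light) upright on the floor of the green tray, each resting flat on the bottom; do not knock any of them over, and leave the glass, the mug and the spoon where they are.

Things in the scene. Friction and masses are not known exactly. Their poses are not given: they have to be found in the camera images.
- dish: White rectangular open dish, fixed to the worktop: 130 mm (its x) x 220 mm (its y) outside, 40 mm high, vertical walls 5 mm thick, flat inner floor 5 mm above the worktop and 120 x 210 mm in size. Origin: centre of the underside. Takes the three pantry things in a row along its y, about 10 mm apart and from the end walls; the tall mill is best set down last.
- tray: Green shallow rectangular tray, fixed to the worktop: 141 mm (its x) x 201 mm (its y) over the rim, 22 mm high; flat floor 4 mm above the worktop, 104 mm (x) x 164 mm (y) in size, inside sloping sides. Origin: centre of the underside.
- jam_jar: Squat jam jar with a green lid, standing upright and closed; 66 mm diameter (about 64 mm at the body, 62 mm at the lid), 99 mm tall, 0.45 kg. Origin: centre of the base, z up along its axis. Pantry thing.
- spice_jar: Slim spice jar with a red cap, much thinner than the jam jar, standing upright and closed; 42 mm diameter at the body, 45 mm at the cap (above 85 mm), 106 mm tall, 0.11 kg. Origin: centre of the base, z up along its axis. Pantry thing.
- pepper_mill: Dark brown turned wooden pepper mill, standing upright, 170 mm tall, 0.18 kg: base 58 mm diameter, body up to 122 mm, above it a round head about 48 mm diameter at its widest, from 123 to 159 mm (it does not turn; the place to grip), and a 12 mm top nut up to 170 mm. Origin: centre of the base, z up along its axis. Pantry thing.
- timer: Clockwork kitchen timer with a red round foot: foot 64 mm diameter and 24 mm high, above it a white dial disc 60 mm diameter up to 39 mm, on that a round grip knob 36 mm diameter from 39 to 55 mm (the top); 0.12 kg. The dial does not turn. Origin: centre of the base, z up. Household thing.
- tea_light: Tea light: flat round candle with red wax in a silvery metal cup, 38 mm diameter, 15 mm high, 0.015 kg. Origin: centre of the base, z up. Household thing.
- glass: Clear drinking tumbler, 76 mm diameter, 86 mm tall, standing upright behind the work; bystander. Origin: centre of the base.
- mug: White mug with black dots and a handle, 82 x 114 mm, 91 mm tall, standing behind the work; bystander. Origin: centre of the base.
- spoon: Metal dessert spoon 188 mm long (along its x), lying on the worktop at the left of the robot; bystander. Origin: centre of the underside.
There are look-alikes about, which are no part of the job. Leave any turquoise or yellow look-alike of the spice_jar alone. What is shaped like the jam_jar but purple is not meant.

How it is judged:
At the end, for the whole second after the job is handed in: Jam jar, spice jar and pepper mill stand in the white dish (within 55 mm of its centre across, 100 mm along), timer and tea light on the green tray (50 mm, 80 mm); each base under 12 mm above the underside of dish or tray, leaning under 0.1 rad, released and at rest (x of jam_jar in the frame of dish between -0.055 and 0.055 m and y of jam_jar in the frame of dish between -0.1 and 0.1 m and z of jam_jar in the frame of dish between 0 and 0.012 m and angle between each of jam_jar, spice_jar, pepper_mill, timer, tea_light's own z axis and vertical below 0.1 rad and linear speed of each of jam_jar, spice_jar, pepper_mill, timer, tea_light below 0.02 m/s and angular speed of each of jam_jar, spice_jar, pepper_mill, timer, tea_light below 0.2 rad/s and x of spice_jar in the frame of dish between -0.055 and 0.055 m and y of spice_jar in the frame of dish between -0.1 and 0.1 m and z of spice_jar in the frame of dish between 0 and 0.012 m and x of pepper_mill in the frame of dish between -0.055 and 0.055 m and y of pepper_mill in the frame of dish between -0.1 and 0.1 m and z of pepper_mill in the frame of dish between 0 and 0.012 m and x of timer in the frame of tray between -0.05 and 0.05 m and y of timer in the frame of tray between -0.08 and 0.08 m and z of timer in the frame of tray between 0 and 0.012 m and x of tea_light in the frame of tray between -0.05 and 0.05 m and y of tea_light in the frame of tray between -0.08 and 0.08 m and z of tea_light in the frame of tray between 0 and 0.012 m); the robot touches nothing.
It fails at once if the glass, mug or spoon (not part of the job) is shifted by more than 25 mm (distance of any of glass, mug, spoon from where it was at the start of the episode above 0.025 m).
It fails at once if one of the things to be sorted is knocked over (leans more than 45 degrees) (angle between any of jam_jar, spice_jar, pepper_mill, timer, tea_light's own z axis and vertical above 0.785 rad).
It also fails if it takes over 115 s, if anything falls off the work surface, if the arm or the gripper's body presses on something with over 40 N, if the wrist force passes 120 N, or if a joint passes its speed limit or range.

ROBOT

A 6-joint arm with a two-finger parallel gripper is mounted at the origin on a cart in front of the work surface, level with it; the furniture and walls round the work are solid. World frame = base frame: x ahead of the robot, y to its left, z up, the work surface at z = 0. Lengths are in m, angles in rad, forces in N, time in s.
With the tool pointing down it reaches from about 0.425 to 0.95 m from the base axis. Payload 3.5 kg.
Tool frame: the origin (TCP) lies midway between the tips of the shut fingers; the grasp point (between the pads) lies ctrl.hold_point_z behind it (ctrl.hold_point_z is the distance from the TCP to the grasp point, in m); z points along the fingers, x is the direction in which the jaws open and shut, and the axes are right-handed (so a half turn about z gives the same grasp; the last joint's range is limited). The gripper opens to 85 mm and grips with 20 to 120 N. Pads are 22 mm wide; open, the fingers measure 114 mm over their backs; the gripper's body (76 mm by 85 mm) begins 54 mm behind the grasp point. The pads swing forward as they close: fully open they stand 13 mm farther back than shut.
Start: joints at [1.09, 0.286, 1.577, -0, 1.279, -0.15], TCP at [0.219, 0.638, 0.231] pointing down, gripper open.
Joint ranges: [-2.77, 2.77], [-0.9, 2.22], [0.21, 2.48], [-1.53, 4.67], [0.24, 2.81], [-2.84, 2.84]. Speed limits (rad/s): [2.79, 2.79, 3.14, 3.14, 3.14, 3.14].

INTERFACE

Orientations are given as a unit quaternion [x, y, z, w].
In Python, from plant import ctrl gives the robot as it stands.
- The arm moves only by the tool step_arm, never from a script. Its arguments are lists of equal length, an entry for each row: "gripper": the gripper's target within -1 to 1 (shut at 1, half-way at 0, fully open at -1); "linear": the shift along the tool's x, y, z in m, a list of three; "delta_rot": the turn, a rotation vector about the tool's x, y, z in degrees, a list of three. A call has 1 to 20 rows; each row is the pose to reach, as a shift and turn from the pose commanded when the call began, along the tool's axes at that moment; what a row does not reach only later rows make up. A row lasts 1/8 s, in which the tool goes at most 62.5 mm and 10.7 degrees, less where a joint would pass 70% of its speed; a pose out of reach is approached as far as the arm can. A call with a gripper value outside its range is refused whole. The fingers move at their own pace and stop on an object; "grip_force" is the grip in N (left out, the last holds). Time passes only in rows, so rows that repeat a pose let the fingers close. It gives the time, the measured TCP pose, the force and the opening at its end, in the units of the state.
- ctrl.get_state(): the state, without advancing time (a new reading comes with each control period).
- ctrl.read_camera(name): name is "side" or "top"; returns a dict with "frame" (480x640x3 uint8, red, green, blue), "fx", "fy", "cx", "cy" (pixels), "view" (4x4, takes a point from world to camera coordinates). Camera axes: x right, y down, z forward; pixel columns grow to the right and rows downward; lengths in m; the calibration is good to about 2 mm. A picture is of the moment at which its call begins. There is no depth.
- ctrl.sign_off(): hands the job in, once; it reports no verdict.
The state is a dict: "time": time; "qpos": joint angles; "dq": joint speeds; "joint_efforts": joint torques, N m; "eef_pos": TCP position; "tcp_rot": TCP orientation; "contact_force": force on the tool from outside, world axes, zero at the start; "wrist_torque": the same for the moment, N m; "opening": opening from 0.0 (shut) to 1.0 (fully open).
Only numpy, scipy, OpenCV 4.12 (cv2) and the standard library are available. Lean on these libraries where they do the work, as an engineer would, in place of code of your own. Each camera call takes 0.05 s, during which the arm holds its last target. There are 200 camera calls.

## Working session

There is one attempt and no reset: what is moved stays moved. The work goes in short steps, Python scripts to look and compute and a tool call to move; the robot and the scene stay as the last step left them, time stands still between calls to the robot, and variables do not carry over. Pictures are saved under pics/ and viewed, on a budget of 14 in all, crops included, one or two more only if the job needs it, and the job is handed in when it is done.

Besides the shell and the picture viewer there is one more tool, called after "Call:" as name(argument=value, ...), one argument or row to a line, values as JSON. step_arm: Moves the arm, as the interface text tells. Its arguments: {"type":"object","properties":{"gripper":{"type":"array"},"linear":{"type":"array"},"delta_rot":{"type":"array"},"grip_force":{"type":"number"}},"required":["gripper","linear","delta_rot"]}

```bash
ls; mkdir -p pics
cat > h.py <<'E'
import numpy as np, cv2
from plant import ctrl
def cam(n):
    c=ctrl.read_camera(n); c['K']=np.array([[c['fx'],0,c['cx']],[0,c['fy'],c['cy']],[0,0,1]]); c['V']=np.array(c['view']); return c
def save(c,n): cv2.imwrite('pics/'+n,cv2.cvtColor(c['frame'],cv2.COLOR_RGB2BGR))
def ray(c,u,v,z):
    R=c['V'][:3,:3];t=c['V'][:3,3];o=-R.T@t
    d=R.T@np.linalg.solve(c['K'],[u,v,1.]);return o+d*(z-o[2])/d[2]
def proj(c,p):
    q=c['K']@(c['V']@np.r_[p,1])[:3];return q[:2]/q[2]
E
python3 - <<'E'
from h import *
for n in('top','side'):
    c=cam(n);save(c,n+'0.png');R=c['V'][:3,:3];print(n,-R.T@c['V'][:3,3],R.round(2).tolist(),c['fx'])
s=ctrl.get_state();print({k:np.round(v,3).tolist() for k,v in s.items()},ctrl.hold_point_z)
E
```

```text
pics
top [0.36127272 0.10376239 1.10208772] [[0.03, -1.0, -0.01], [-0.99, -0.03, -0.13], [0.13, 0.02, -0.99]] 460.5838850245293
side [ 0.07848746 -0.97825491  0.96402557] [[0.93, -0.37, -0.02], [-0.24, -0.57, -0.79], [0.28, 0.74, -0.62]] 621.6717764237954
{'time': 0.1, 'qpos': [1.09, 0.287, 1.578, 0.0, 1.279, -0.15], 'dq': [-0.001, -0.003, -0.002, -0.001, 0.001, -0.0], 'joint_efforts': [0.0, -40.73, -29.37, -0.0, 0.003, -0.0], 'eef_pos': [0.219, 0.638, 0.23], 'tcp_rot': [0.814, 0.581, -0.001, 0.0], 'contact_force': [0.331, 0.5, -0.754], 'wrist_torque': [-0.068, -0.002, -0.039], 'opening': 1.001} 0.0187
```

View pics/top0.png

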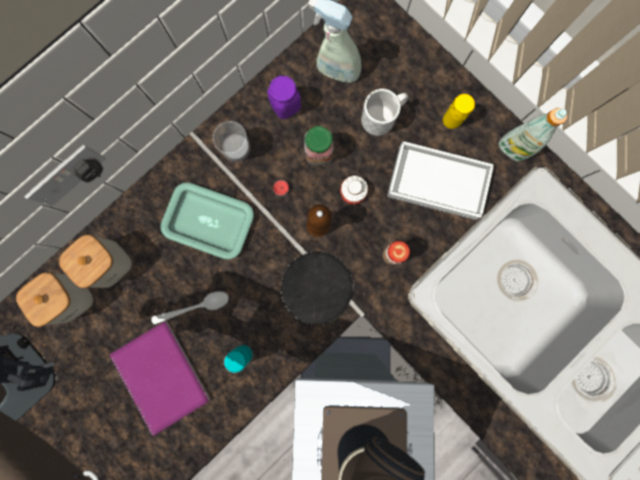

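View pics/side0.png

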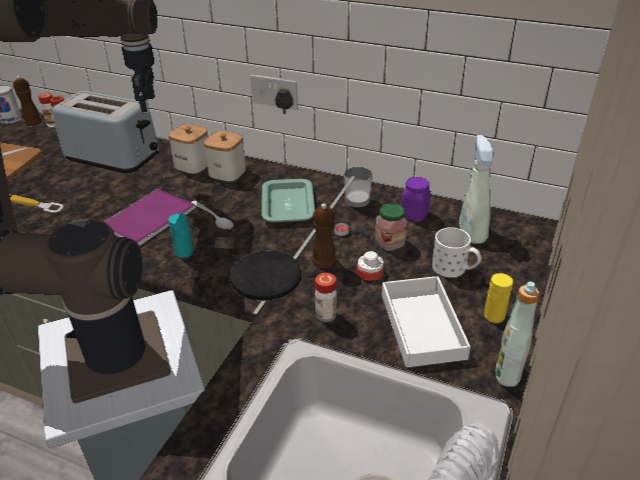

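Top view: dish at about (441,180), tray (208,220), jam jar (319,143), tea light (281,187), timer (354,189), mill (319,217), spice jar (397,252). The glass is at (232,141), the mug at (381,112), the spoon at (190,305). There is a teal look-alike at (238,360), a yellow one at (459,111) and a purple jar at (284,96). The side view agrees.

```bash
cat > m.py <<'E'
from h import *
def blobs(c,win,f):
    x0,y0,x1,y1=win;im=c['frame'];hsv=cv2.cvtColor(im,cv2.COLOR_RGB2HSV).astype(int)
    m=f(hsv[...,0],hsv[...,1],hsv[...,2]);w=np.zeros(m.shape,np.uint8);w[y0:y1,x0:x1]=m[y0:y1,x0:x1]
    cs,_=cv2.findContours(w,cv2.RETR_EXTERNAL,cv2.CHAIN_APPROX_NONE)
    return max(cs,key=cv2.contourArea)
def ctr(k): x,y,w,h=cv2.boundingRect(k); return x+(w-1)/2,y+(h-1)/2,w,h
red=lambda h,s,v:((h<10)|(h>168))&(s>130)&(v>70)
green=lambda h,s,v:(h>40)&(h<90)&(s>90)&(v>30)
tgreen=lambda h,s,v:(h>60)&(h<95)&(s>35)&(v>80)
white=lambda h,s,v:(s<40)&(v>150)
E
python3 - <<'E'
from m import *
t=cam('top');s=cam('side')
for n,z,wt,ws,f in [('jam',.09,(300,120,340,165),(370,200,412,225),green),('spice',.1,(380,235,415,270),(312,268,342,298),red),
 ('tea',.015,(270,175,292,200),(332,220,352,238),red),('timer',.012,(335,170,375,208),(352,248,390,282),red)]:
    for c,w in((t,wt),(s,ws)):
        k=ctr(blobs(c,w,f));print(n,k,ray(c,k[0],k[1],z).round(3))
def rect(c,w,f,z):
    k=blobs(c,w,f);b=cv2.boxPoints(cv2.minAreaRect(k));P=np.array([ray(c,*p,z)[:2] for p in b])
    e=[P[1]-P[0],P[2]-P[1]];print(b.round(1).tolist(),P.round(3).tolist(),P.mean(0).round(3),[np.linalg.norm(a).round(3) for a in e],[np.degrees(np.arctan2(a[1],a[0])).round(1) for a in e])
rect(t,(380,135,505,225),white,.04);rect(t,(150,175,262,265),tgreen,.022)
rect(s,(370,268,475,370),white,.02);rect(s,(250,170,325,230),tgreen,.022)
for c,u,v,z in((t,319,211,.165),(s,323,206,.165),(t,353.5,184,.055),(s,371,256,.055),(t,320,131,.099)):print(ray(c,u,v,z).round(3))
def crop(c,x,y,w,h,n,k=4):cv2.imwrite('pics/'+n,cv2.cvtColor(cv2.resize(c['frame'][y:y+h,x:x+w],None,fx=k,fy=k,interpolation=2),cv2.COLOR_RGB2BGR))
crop(t,265,115,200,150,'t1.png');crop(s,290,170,200,150,'s1.png')
E
```

```text
jam (319.0, 138.5, 27, 26) [0.698 0.12  0.09 ]
jam (391.5, 212.0, 24, 17) [0.697 0.123 0.09 ]
spice (398.5, 250.5, 22, 22) [ 0.447 -0.06   0.1  ]
spice (325.0, 282.5, 23, 22) [ 0.444 -0.065  0.1  ]
tea (280.5, 187.5, 16, 14) [0.598 0.211 0.015]
tea (341.5, 228.0, 12, 5) [0.6   0.205 0.015]
timer (350.5, 200.0, 18, 9) [0.573 0.041 0.012]
timer (370.0, 273.5, 27, 14) [0.591 0.016 0.012]
[[387.29998779296875, 194.8000030517578], [401.5, 140.0], [494.8999938964844, 164.3000030517578], [480.70001220703125, 219.0]] [[0.582, -0.043], [0.715, -0.075], [0.662, -0.295], [0.53, -0.26]] [ 0.622 -0.168] [np.float64(0.137), np.float64(0.226)] [np.float64(-13.7), np.float64(-103.7)]
[[156.3000030517578, 233.89999389648438], [177.60000610351562, 176.60000610351562], [257.3999938964844, 206.39999389648438], [236.10000610351562, 263.6000061035156]] [[0.477, 0.5], [0.617, 0.459], [0.549, 0.263], [0.412, 0.307]] [0.514 0.382] [np.float64(0.146), np.float64(0.207)] [np.float64(-16.5), np.float64(-109.0)]
[[380.6000061035156, 282.79998779296875], [441.79998779296875, 262.3999938964844], [469.70001220703125, 346.1000061035156], [408.5, 366.5]] [[0.594, -0.031], [0.76, -0.022], [0.674, -0.277], [0.534, -0.277]] [ 0.641 -0.152] [np.float64(0.166), np.float64(0.269)] [np.float64(3.2), np.float64(-108.7)]
[[260.1000061035156, 180.5], [312.6000061035156, 177.8000030517578], [314.79998779296875, 219.1999969482422], [262.29998779296875, 222.0]] [[0.474, 0.498], [0.617, 0.452], [0.547, 0.259], [0.417, 0.301]] [0.514 0.377] [np.float64(0.15), np.float64(0.205)] [np.float64(-17.8), np.float64(-109.9)]
[0.518 0.115 0.165]
[0.512 0.112 0.165]
[0.602 0.038 0.055]
[0.597 0.027 0.055]
[0.712 0.118 0.099]
```

View pics/t1.png

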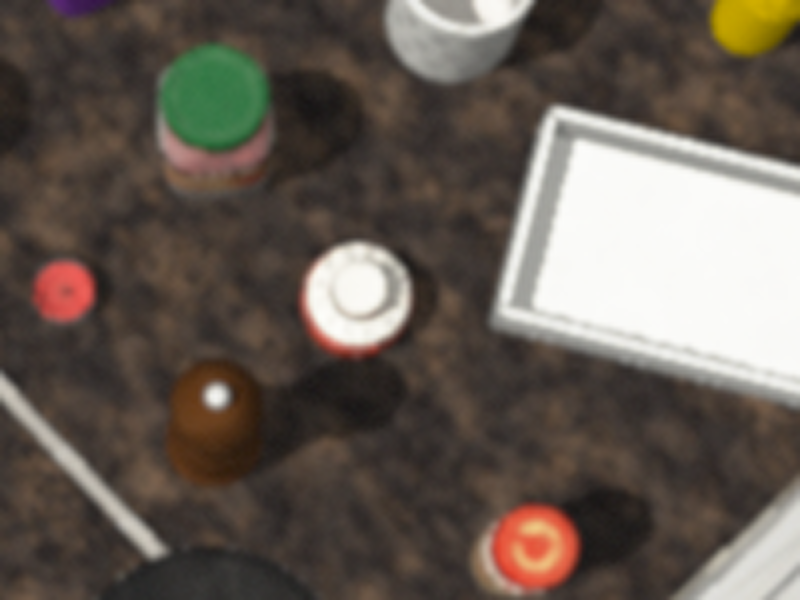

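View pics/s1.png

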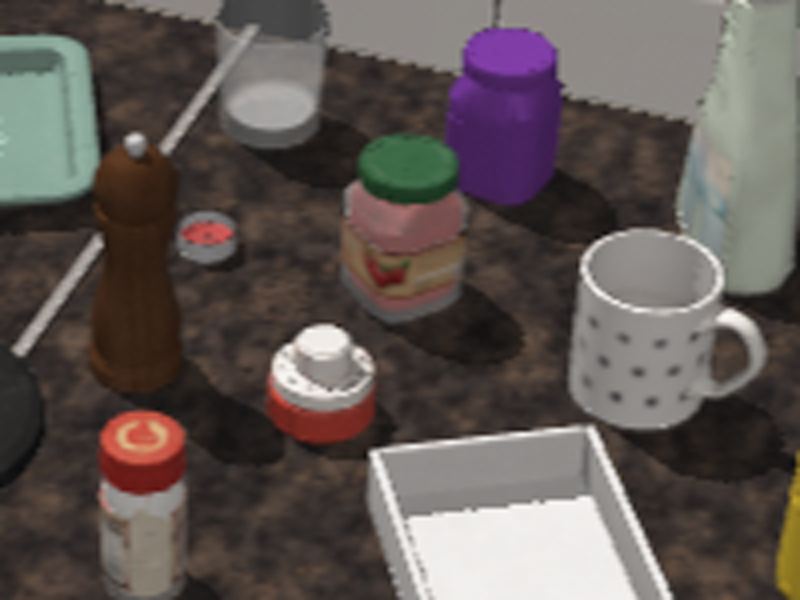

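The crops show the object features sharply: jam lid (213,96), knob (362,290), nut (216,393), cap (536,543) and tea light (64,291) in the top crop, with the matching points in the side crop. I'll triangulate and refine the dish.

Run:
```python
from m import *
t=cam('top');s=cam('side')
T=lambda x,y:(265+x/4-.375,115+y/4-.375)
S=lambda x,y:(290+x/4-.375,170+y/4-.375)
for n,z,a,b in[('jam',.099,(214,95),(409,160)),('spice',.106,(536,543),(143,433)),('timer',.055,(362,289),(323,336)),('tea',.014,(65,291),(207,233)),('mill',.167,(216,394),(135,143))]:
    A=ray(t,*T(*a),z);B=ray(s,*S(*b),z);print(n,A.round(4),B.round(4))
for thr in(215,235):
  for c,w,z,nm in((t,(380,135,505,225),.005,'top'),(s,(370,268,475,370),.005,'side')):
    k=cv2.convexHull(blobs(c,w,lambda h,s,v:(s<40)&(v>thr)))
    P=np.array([ray(c,*p[0],z)[:2] for p in k],np.float32)
    print(nm,thr,cv2.minAreaRect(P))
P=np.array([ray(t,*p[0],.022)[:2] for p in blobs(t,(150,175,262,265),tgreen)],np.float32);print('tray',cv2.minAreaRect(P))
P=np.array([ray(s,*p[0],.022)[:2] for p in blobs(s,(250,170,325,230),tgreen)],np.float32);print('tray',cv2.minAreaRect(P))
k=blobs(t,(380,135,505,225),white);P=np.array([ray(t,*p[0],.04)[:2] for p in k],np.float32);print('dishrim',cv2.minAreaRect(P))
for n,z,u,v,c in(('glass',.086,232,133,t),('mug',.091,383,104,t),('purple',.099,283,88,t)):print(n,ray(c,u,v,z).round(3))
```

```text
jam [0.6948 0.122  0.099 ] [0.6963 0.1208 0.099 ]
spice [ 0.4464 -0.0593  0.106 ] [ 0.4475 -0.0581  0.106 ]
timer [0.5954 0.0338 0.055 ] [0.5991 0.0354 0.055 ]
tea [0.5987 0.2099 0.014 ] [0.6    0.2064 0.014 ]
mill [0.5134 0.1152 0.167 ] [0.5129 0.111  0.167 ]
top 215 ((0.6284223794937134, -0.17475475370883942), (0.2240411639213562, 0.12529200315475464), 76.49852752685547)
side 215 ((0.6356420516967773, -0.13985520601272583), (0.22189806401729584, 0.11523044109344482), 76.50018310546875)
top 235 ((0.6276595592498779, -0.1791350394487381), (0.19095900654792786, 0.10758505016565323), 76.26233673095703)
side 235 ((0.6315510272979736, -0.16707955300807953), (0.16427397727966309, 0.10626795887947083), 76.51248168945312)
tray ((0.5132883787155151, 0.38260942697525024), (0.2052794247865677, 0.14490585029125214), 71.43585968017578)
tray ((0.5139326453208923, 0.3771054148674011), (0.20513981580734253, 0.14213693141937256), 70.87834167480469)
dishrim ((0.6220192909240723, -0.16746045649051666), (0.2233765721321106, 0.13743072748184204), 76.30731201171875)
glass [0.707 0.32  0.086]
mug [ 0.782 -0.024  0.091]
purple [0.812 0.206 0.099]
```

```bash
cat > d.py <<'E'
import sys
from h import *
from scipy.spatial.transform import Rotation as Ro
def d(*tg):  # targets (x,y,z[,jaw angle deg]) -> tool-frame mm shift and z turn
    s=ctrl.get_state();R=Ro.from_quat(s['tcp_rot']);p=np.array(s['eef_pos']);M=R.as_matrix();a=np.degrees(np.arctan2(M[1,0],M[0,0]))
    print('t',round(s['time'],2),'p',p.round(4),'jaw',round(a,1),'tiltz',M[:,2].round(4),'op',round(s['opening'],3),'F',np.round(s['contact_force'],1))
    for g in tg:
        v=M.T@(np.array(g[:3])-p)*1000; r=-(g[3]-a) if len(g)>3 else 0
        print(g,v.round(1),'rotz',round((r+90)%180-90,1))
if __name__=='__main__': d(*[tuple(map(float,x.split(','))) for x in sys.argv[1:]])
E
python3 d.py .5993,.208,.15 .5993,.208,.003
```

```text
t 0.3 p [0.2191 0.6382 0.2309] jaw 71.0 tiltz [-4.e-04 -7.e-04 -1.e+00] op 1.002 F [ 0.2 -1.3  0.2]
(0.5993, 0.208, 0.15) [-283.4  499.3   81. ] rotz 0
(0.5993, 0.208, 0.003) [-283.2  499.3  228. ] rotz 0
```

Call:
step_arm(
  gripper=[-0.4,-0.4,-0.4,-0.4,-0.4,-0.4,-0.4,-0.4,-0.4,-0.4,-0.4,-0.4,-0.4,-0.4,-0.4],
  linear=[
    [-283,499,81],
    [-283,499,81],
    [-283,499,81],
    [-283,499,81],
    [-283,499,81],
    [-283,499,81],
    [-283,499,81],
    [-283,499,81],
    [-283,499,81],
    [-283,499,81],
    [-283,499,81],
    [-283,499,81],
    [-283,499,81],
    [-283,499,81],
    [-283,499,81],
  ],
  delta_rot=[
    [0,0,0],
    [0,0,0],
    [0,0,0],
    [0,0,0],
    [0,0,0],
    [0,0,0],
    [0,0,0],
    [0,0,0],
    [0,0,0],
    [0,0,0],
    [0,0,0],
    [0,0,0],
    [0,0,0],
    [0,0,0],
    [0,0,0],
  ],
  grip_force=25,
)

```text
time: 2.17
eef_pos: [0.8353, -0.0586, 0.0998]
tcp_rot: [0.814, 0.581, 0.0, -0.0]
contact_force: [0.8, 0.3, 0.2]
opening: 0.702
```

I gave those shifts in millimetres, but they are in metres, so the tool overshot to (0.835,-0.059,0.10). The force reading shows no contact. I'll go straight up and look.

Call:
step_arm(
  gripper=[-0.4,-0.4,-0.4,-0.4,-0.4],
  linear=[
    [0,0,-0.06],
    [0,0,-0.12],
    [0,0,-0.15],
    [0,0,-0.15],
    [0,0,-0.15],
  ],
  delta_rot=[
    [0,0,0],
    [0,0,0],
    [0,0,0],
    [0,0,0],
    [0,0,0],
  ],
)

```text
time: 2.8
eef_pos: [0.8335, -0.0568, 0.248]
tcp_rot: [0.814, 0.581, -0.001, -0.001]
contact_force: [-0.1, -1.3, -1.0]
opening: 0.698
```

```bash
python3 - <<'E'
from h import *
c=cam('side');save(c,'side1.png')
a=cv2.imread('pics/side0.png').astype(int);b=cv2.imread('pics/side1.png').astype(int)
dd=abs(a-b).max(2)
for n,(x0,y0,x1,y1) in dict(mug=(430,225,485,280),jam=(372,203,410,250),purple=(400,175,432,222),timer=(355,248,387,282),tea=(332,222,352,236),mill=(310,203,338,270),glass=(340,165,372,210),yellow=(484,272,515,325),bottle=(495,280,540,390),spice=(312,270,340,325)).items(): print(n,(dd[y0:y1,x0:x1]>40).mean().round(3))
E
python3 d.py .5993,.208,.15
```

```text
mug 0.0
jam 0.0
purple 0.0
timer 0.0
tea 0.0
mill 0.0
glass 0.0
yellow 0.001
bottle 0.004
spice 0.0
t 2.85 p [ 0.8331 -0.0567  0.2467] jaw 71.0 tiltz [-4.9e-03  9.0e-04 -1.0e+00] op 0.703 F [-0.4 -0.1 -1.1]
(0.5993, 0.208, 0.15) [ 174.5 -306.6   98.1] rotz 0
```

View pics/side1.png

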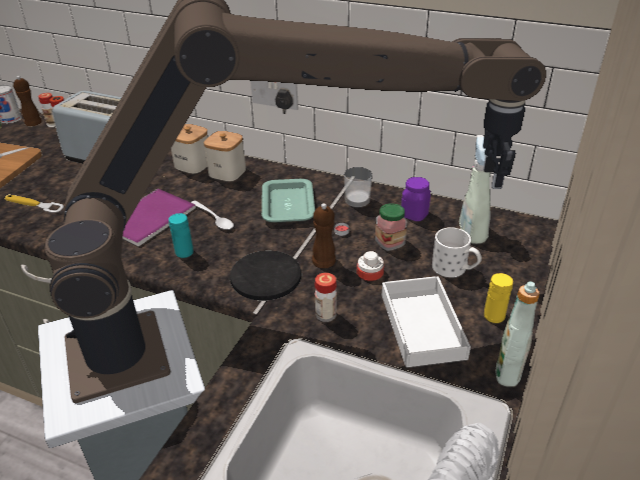

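The view shows everything still in place: mug (452,252), jam (391,228), timer (370,265), and the pixel differences are about 0. Continuing in metres.

Call:
step_arm(
  gripper=[-0.4,-0.4,-0.4,-0.4,-0.4,-0.4,-0.4,-0.4,-0.4,-0.4],
  linear=[
    [0.029,-0.051,0.016],
    [0.058,-0.102,0.032],
    [0.087,-0.153,0.049],
    [0.116,-0.204,0.065],
    [0.145,-0.255,0.081],
    [0.1745,-0.3065,0.098],
    [0.1745,-0.3065,0.098],
    [0.1745,-0.3065,0.098],
    [0.1745,-0.3065,0.098],
    [0.1745,-0.3065,0.098],
  ],
  delta_rot=[
    [0,0,0],
    [0,0,0],
    [0,0,0],
    [0,0,0],
    [0,0,0],
    [0,0,0],
    [0,0,0],
    [0,0,0],
    [0,0,0],
    [0,0,0],
  ],
)

```text
time: 4.1
eef_pos: [0.6021, 0.2065, 0.1526]
tcp_rot: [0.814, 0.58, 0.0, 0.0]
contact_force: [-0.5, -0.2, 0.9]
opening: 0.7
```

```bash
python3 d.py .5993,.208,.003
```

```text
t 4.1 p [0.6021 0.2065 0.1526] jaw 70.9 tiltz [ 9.e-04  1.e-04 -1.e+00] op 0.7 F [-0.5 -0.2  0.9]
(0.5993, 0.208, 0.003) [  0.4  -3.2 149.6] rotz 0
```

Call:
step_arm(
  gripper=[-0.4,-0.4,-0.4,-0.4,-0.4,-0.4,-0.4,0.6,0.6,0.6,0.6,0.6,0.6,0.6,0.6],
  linear=[
    [0,-0.003,0.05],
    [0,-0.003,0.09],
    [0,-0.003,0.12],
    [0,-0.003,0.14],
    [0,-0.003,0.1495],
    [0,-0.003,0.1495],
    [0,-0.003,0.1495],
    [0,-0.003,0.1495],
    [0,-0.003,0.1495],
    [0,-0.003,0.1495],
    [0,-0.003,0.1495],
    [0,-0.003,0.1495],
    [0,-0.003,0.1495],
    [0,-0.003,0.1495],
    [0,-0.003,0.1495],
  ],
  delta_rot=[
    [0,0,0],
    [0,0,0],
    [0,0,0],
    [0,0,0],
    [0,0,0],
    [0,0,0],
    [0,0,0],
    [0,0,0],
    [0,0,0],
    [0,0,0],
    [0,0,0],
    [0,0,0],
    [0,0,0],
    [0,0,0],
    [0,0,0],
  ],
  grip_force=25,
)

```text
time: 5.98
eef_pos: [0.5991, 0.2088, 0.0042]
tcp_rot: [0.814, 0.581, 0.001, 0.0]
contact_force: [-0.8, -1.0, 6.1]
opening: 0.423
```

```bash
python3 d.py .599,.208,.10 .528,.4226,.10 .528,.4226,.0075
```

```text
t 5.97 p [0.5991 0.2088 0.0042] jaw 71.1 tiltz [ 2.1e-03  4.0e-04 -1.0e+00] op 0.423 F [-0.8 -1.   6.1]
(0.599, 0.208, 0.1) [ -0.7   0.4 -95.8] rotz 0
(0.528, 0.4226, 0.1) [ 179.2 -136.5  -95.9] rotz 0
(0.528, 0.4226, 0.0075) [ 179.1 -136.7   -3.4] rotz 0
```

Call:
step_arm(
  gripper=[0.6,0.6,0.6,0.6,0.6,0.6,0.6,0.6,0.6,0.6,0.6,0.6,0.6,0.6,0.6],
  linear=[
    [0,0,-0.03],
    [0,0,-0.07],
    [0,0,-0.095],
    [0.045,-0.034,-0.095],
    [0.09,-0.068,-0.095],
    [0.135,-0.102,-0.095],
    [0.165,-0.126,-0.095],
    [0.179,-0.1365,-0.095],
    [0.179,-0.1365,-0.095],
    [0.179,-0.1365,-0.06],
    [0.179,-0.1365,-0.03],
    [0.179,-0.1365,-0.015],
    [0.179,-0.1365,-0.006],
    [0.179,-0.1365,-0.006],
    [0.179,-0.1365,-0.006],
  ],
  delta_rot=[
    [0,0,0],
    [0,0,0],
    [0,0,0],
    [0,0,0],
    [0,0,0],
    [0,0,0],
    [0,0,0],
    [0,0,0],
    [0,0,0],
    [0,0,0],
    [0,0,0],
    [0,0,0],
    [0,0,0],
    [0,0,0],
    [0,0,0],
  ],
)

```text
time: 7.85
eef_pos: [0.528, 0.4224, 0.0098]
tcp_rot: [0.814, 0.581, 0.001, 0.0]
contact_force: [-0.4, 0.8, -0.1]
opening: 0.427
```

```bash
python3 d.py .528,.4226,.0085; python3 -c "
from h import *
c=cam('side');cv2.imwrite('pics/s2.png',cv2.cvtColor(cv2.resize(c['frame'][130:280,230:430],None,fx=3,fy=3),cv2.COLOR_RGB2BGR))"
```

```text
t 7.85 p [0.528  0.4224 0.0098] jaw 71.0 tiltz [ 0.0018  0.001  -1.    ] op 0.427 F [-0.4  0.8 -0.1]
(0.528, 0.4226, 0.0085) [ 0.1 -0.1  1.3] rotz 0
```

View pics/s2.png

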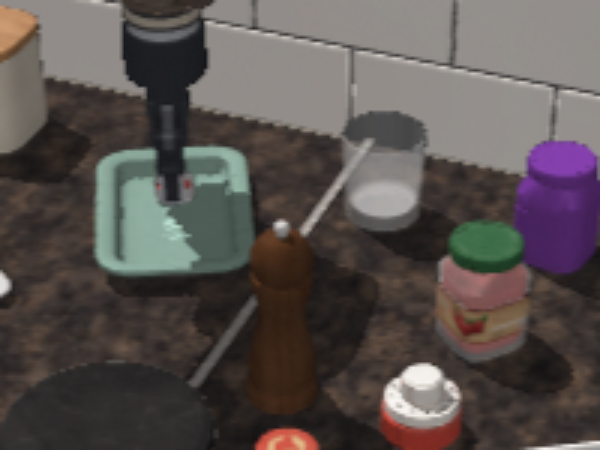

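The tea light is held at (172,188) in the crop, inside the far end of the tray. Releasing and lifting.

Call:
step_arm(
  gripper=[0.6,0.6,-0.2,-0.2,-0.2,-0.2,-0.2,-0.2,-0.2,-0.2],
  linear=[
    [0,0,0.001],
    [0,0,0.001],
    [0,0,0.001],
    [0,0,0.001],
    [0,0,0.001],
    [0,0,-0.03],
    [0,0,-0.07],
    [0,0,-0.12],
    [0,0,-0.14],
    [0,0,-0.14],
  ],
  delta_rot=[
    [0,0,0],
    [0,0,0],
    [0,0,0],
    [0,0,0],
    [0,0,0],
    [0,0,0],
    [0,0,0],
    [0,0,0],
    [0,0,0],
    [0,0,0],
  ],
)

```text
time: 9.15
eef_pos: [0.5279, 0.4227, 0.1503]
tcp_rot: [0.814, 0.581, 0.002, 0.0]
contact_force: [0.7, -0.5, -1.1]
opening: 0.599
```

```bash
python3 d.py .597,.0345,.15 .597,.0345,.040
```

```text
t 9.15 p [0.5279 0.4227 0.1503] jaw 71.0 tiltz [ 0.0029  0.0017 -1.    ] op 0.599 F [ 0.7 -0.5 -1.1]
(0.597, 0.0345, 0.15) [-3.447e+02  1.914e+02 -1.000e-01] rotz 0
(0.597, 0.0345, 0.04) [-345.   191.2  109.9] rotz 0
```

Call:
step_arm(
  gripper=[-0.3,-0.3,-0.3,-0.3,-0.3,-0.3,-0.3,-0.3,-0.3,-0.3,-0.3],
  linear=[
    [-0.05,0.028,-0.04],
    [-0.1,0.055,-0.04],
    [-0.15,0.083,-0.04],
    [-0.2,0.111,-0.04],
    [-0.25,0.139,-0.04],
    [-0.3,0.166,-0.04],
    [-0.335,0.186,-0.04],
    [-0.345,0.191,-0.02],
    [-0.345,0.191,0.02],
    [-0.345,0.191,0.03],
    [-0.345,0.191,0.03],
  ],
  delta_rot=[
    [0,0,0],
    [0,0,0],
    [0,0,0],
    [0,0,0],
    [0,0,0],
    [0,0,0],
    [0,0,0],
    [0,0,0],
    [0,0,0],
    [0,0,0],
    [0,0,0],
  ],
)

```text
time: 10.52
eef_pos: [0.5943, 0.0349, 0.1165]
tcp_rot: [0.814, 0.581, -0.002, -0.002]
contact_force: [0.5, -0.2, 0.8]
opening: 0.65
```

```bash
python3 d.py .597,.0345,.0405
```

```text
t 10.53 p [0.5943 0.0349 0.1165] jaw 71.1 tiltz [-4.4e-03  6.0e-04 -1.0e+00] op 0.65 F [ 0.5 -0.2  0.8]
(0.597, 0.0345, 0.0405) [ 0.6  3.  76. ] rotz 0
```

Call:
step_arm(
  gripper=[-0.3,-0.3,-0.3,-0.3,-0.3,-0.3,0.7,0.7,0.7,0.7,0.7,0.7,0.7,0.7],
  linear=[
    [0,0,0.03],
    [0,0,0.055],
    [0,0,0.072],
    [0,0,0.079],
    [0,0,0.079],
    [0,0,0.079],
    [0,0,0.079],
    [0,0,0.079],
    [0,0,0.079],
    [0,0,0.079],
    [0,0,0.079],
    [0,0,0.079],
    [0,0,0.079],
    [0,0,0.079],
  ],
  delta_rot=[
    [0,0,0],
    [0,0,0],
    [0,0,0],
    [0,0,0],
    [0,0,0],
    [0,0,0],
    [0,0,0],
    [0,0,0],
    [0,0,0],
    [0,0,0],
    [0,0,0],
    [0,0,0],
    [0,0,0],
    [0,0,0],
  ],
  grip_force=30,
)

```text
time: 12.28
eef_pos: [0.5966, 0.0339, 0.041]
tcp_rot: [0.814, 0.581, 0.001, 0.0]
contact_force: [-0.7, 0.7, 6.1]
opening: 0.372
```

```bash
python3 d.py .502,.347,.15 .502,.347,.0465; python3 -c "
from h import *
c=cam('side');cv2.imwrite('pics/s3.png',cv2.cvtColor(cv2.resize(c['frame'][190:310,300:460],None,fx=3,fy=3),cv2.COLOR_RGB2BGR))"
```

```text
t 12.28 p [0.5966 0.0339 0.041 ] jaw 71.0 tiltz [ 1.8e-03  1.0e-04 -1.0e+00] op 0.372 F [-0.7  0.7  6.1]
(0.502, 0.347, 0.15) [ 265.4 -191.  -109.2] rotz 0
(0.502, 0.347, 0.0465) [ 265.3 -191.2   -5.7] rotz 0
```

View pics/s3.png

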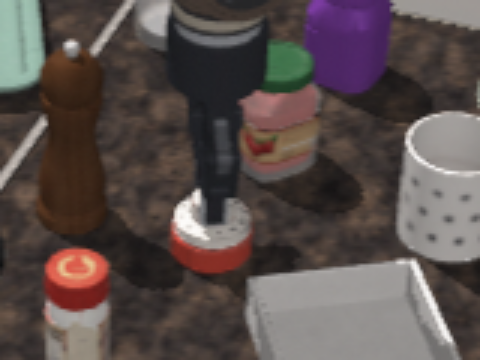

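The timer is gripped by its knob: the foot is at (212,245) in the crop and still flat. I'll lift it above mill height and carry it over.

Call:
step_arm(
  gripper=[0.8,0.8,0.8,0.8,0.8,0.8,0.8,0.8,0.8,0.8,0.8,0.8,0.8,0.8,0.8,0.8,0.8],
  linear=[
    [0,0,-0.02],
    [0,0,-0.06],
    [0,0,-0.11],
    [0,0,-0.16],
    [0,0,-0.195],
    [0,0,-0.2],
    [0.04,-0.029,-0.2],
    [0.085,-0.061,-0.2],
    [0.13,-0.094,-0.2],
    [0.175,-0.126,-0.2],
    [0.22,-0.158,-0.2],
    [0.255,-0.184,-0.2],
    [0.2655,-0.191,-0.18],
    [0.2655,-0.191,-0.13],
    [0.2655,-0.191,-0.08],
    [0.2655,-0.191,-0.05],
    [0.2655,-0.191,-0.05],
  ],
  delta_rot=[
    [0,0,0],
    [0,0,0],
    [0,0,0],
    [0,0,0],
    [0,0,0],
    [0,0,0],
    [0,0,0],
    [0,0,0],
    [0,0,0],
    [0,0,0],
    [0,0,0],
    [0,0,0],
    [0,0,0],
    [0,0,0],
    [0,0,0],
    [0,0,0],
    [0,0,0],
  ],
)

```text
time: 14.45
eef_pos: [0.4979, 0.3443, 0.0838]
tcp_rot: [0.814, 0.581, -0.006, -0.001]
contact_force: [-0.6, -0.2, -1.6]
opening: 0.376
```

```bash
python3 d.py .502,.347,.0455; python3 -c "
from h import *
c=cam('side');cv2.imwrite('pics/s4.png',cv2.cvtColor(cv2.resize(c['frame'][120:270,230:390],None,fx=3,fy=3),cv2.COLOR_RGB2BGR))"
```

```text
t 14.45 p [0.4979 0.3443 0.0838] jaw 71.0 tiltz [-0.0102 -0.0053 -0.9999] op 0.376 F [-0.6 -0.2 -1.6]
(0.502, 0.347, 0.0455) [ 4.2  3.4 38.3] rotz 0
```

View pics/s4.png

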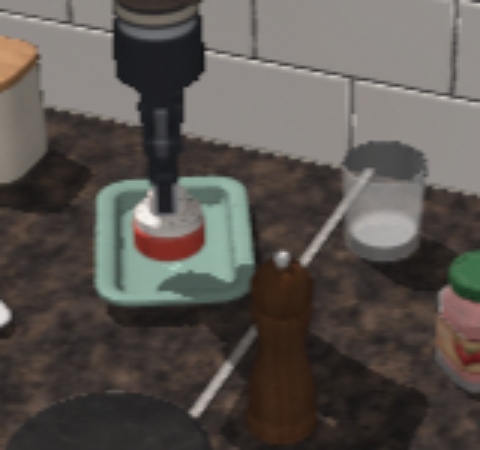

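The timer hangs upright over the near part of the tray at (168,235). Lowering and releasing.

Call:
step_arm(
  gripper=[0.8,0.8,0.8,0.8,0.8,0.8,-0.3,-0.3,-0.3,-0.3,-0.3,-0.3,-0.3,-0.3,-0.3],
  linear=[
    [0,0,0.02],
    [0,0,0.035],
    [0,0,0.043],
    [0,0,0.0455],
    [0,0,0.0455],
    [0,0,0.0455],
    [0,0,0.0455],
    [0,0,0.0455],
    [0,0,0.0455],
    [0,0,0.0455],
    [0,0,0.02],
    [0,0,-0.04],
    [0,0,-0.1],
    [0,0,-0.1],
    [0,0,-0.1],
  ],
  delta_rot=[
    [0,0,0],
    [0,0,0],
    [0,0,0],
    [0,0,0],
    [0,0,0],
    [0,0,0],
    [0,0,0],
    [0,0,0],
    [0,0,0],
    [0,0,0],
    [0,0,0],
    [0,0,0],
    [0,0,0],
    [0,0,0],
    [0,0,0],
  ],
)

```text
time: 16.38
eef_pos: [0.5011, 0.3469, 0.1895]
tcp_rot: [0.814, 0.581, -0.0, -0.0]
contact_force: [-0.2, -0.7, -0.3]
opening: 0.649
```

```bash
python3 d.py .6955,.1215,.20,-13.6 .6955,.1215,.056,-13.6
```

```text
t 16.38 p [0.5011 0.3469 0.1895] jaw 71.0 tiltz [-1.e-04 -0.e+00 -1.e+00] op 0.649 F [-0.2 -0.7 -0.3]
(0.6955, 0.1215, 0.2, -13.6) [-150.1  257.1  -10.5] rotz 84.6
(0.6955, 0.1215, 0.056, -13.6) [-150.   257.1  133.5] rotz 84.6
```

Call:
step_arm(
  gripper=[-1,-1,-1,-1,-1,-1,-1,-1,-1,-1,-1,-1],
  linear=[
    [-0.017,0.029,-0.01],
    [-0.034,0.058,-0.01],
    [-0.051,0.087,-0.01],
    [-0.068,0.116,-0.01],
    [-0.085,0.145,-0.01],
    [-0.102,0.174,-0.01],
    [-0.119,0.203,-0.01],
    [-0.136,0.232,-0.01],
    [-0.15,0.257,-0.01],
    [-0.15,0.257,0.02],
    [-0.15,0.257,0.03],
    [-0.15,0.257,0.03],
  ],
  delta_rot=[
    [0,0,10],
    [0,0,20],
    [0,0,30],
    [0,0,40],
    [0,0,50],
    [0,0,60],
    [0,0,70],
    [0,0,80],
    [0,0,84.6],
    [0,0,84.6],
    [0,0,84.6],
    [0,0,84.6],
  ],
)

```text
time: 17.88
eef_pos: [0.694, 0.1219, 0.1566]
tcp_rot: [0.993, -0.118, -0.003, 0.0]
contact_force: [0.5, 0.2, 0.3]
opening: 0.999
```

```bash
python3 d.py .6955,.1215,.056,-13.6; python3 -c "
from h import *
c=cam('side');cv2.imwrite('pics/s5.png',cv2.cvtColor(cv2.resize(c['frame'][110:290,240:480],None,fx=3,fy=3),cv2.COLOR_RGB2BGR))"
```

```text
t 17.88 p [0.694  0.1219 0.1566] jaw -13.5 tiltz [-5.5e-03 -2.0e-04 -1.0e+00] op 0.999 F [0.5 0.2 0.3]
(0.6955, 0.1215, 0.056, -13.6) [ 2.100e+00 -1.000e-01  1.006e+02] rotz 0.1
```

View pics/s5.png

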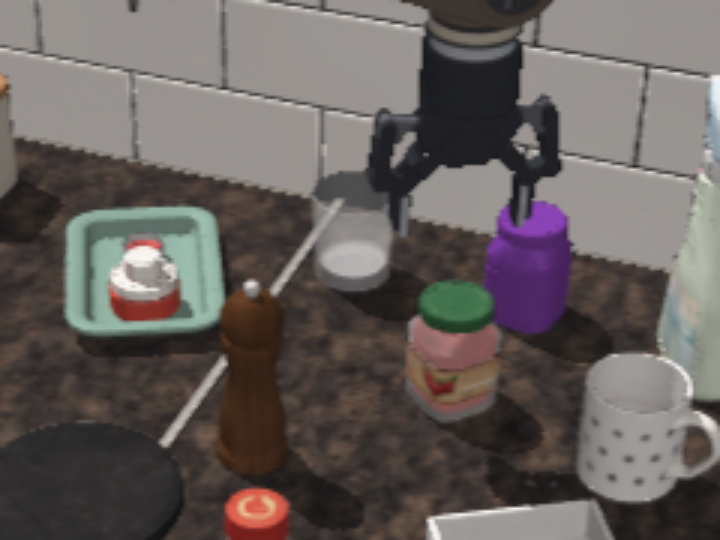

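The timer and tea light stand in the tray (145,285). The fingers straddle the jam jar at (455,350). Descending and gripping.

Call:
step_arm(
  gripper=[-1,-1,-1,-1,-1,-1,0.3,0.3,0.3,0.3,0.3,0.3,0.3,0.3],
  linear=[
    [0,0,0.03],
    [0,0,0.06],
    [0,0,0.085],
    [0,0,0.1],
    [0,0,0.1035],
    [0,0,0.1035],
    [0,0,0.1035],
    [0,0,0.1035],
    [0,0,0.1035],
    [0,0,0.1035],
    [0,0,0.1035],
    [0,0,0.1035],
    [0,0,0.1035],
    [0,0,0.1035],
  ],
  delta_rot=[
    [0,0,0],
    [0,0,0],
    [0,0,0],
    [0,0,0],
    [0,0,0],
    [0,0,0],
    [0,0,0],
    [0,0,0],
    [0,0,0],
    [0,0,0],
    [0,0,0],
    [0,0,0],
    [0,0,0],
    [0,0,0],
  ],
  grip_force=45,
)

```text
time: 19.68
eef_pos: [0.6964, 0.1219, 0.0592]
tcp_rot: [0.993, -0.118, 0.001, -0.0]
contact_force: [-3.3, 1.3, 6.0]
opening: 0.789
```

Run:
```python
from d import *
D=np.array([.626,-.169]);X=np.array([.972,-.235]);Y=np.array([.235,.972])
for n,x,y in(('jam',.01,.062),('spice',.01,-.072),('mill',-.015,-.012)):print(n,(D+x*X+y*Y).round(4))
p=D+.01*X+.062*Y
d((*p,.18,-13.6),(*p,.064,-13.6))
```

```text
jam [ 0.6503 -0.1111]
spice [ 0.6188 -0.2413]
mill [ 0.6086 -0.1771]
t 19.68 p [0.6964 0.1219 0.0592] jaw -13.5 tiltz [ 1.6e-03  2.0e-04 -1.0e+00] op 0.789 F [-3.3  1.3  6. ]
(np.float64(0.6502899999999999), np.float64(-0.111086), 0.18, -13.6) [   9.9  237.3 -120.9] rotz 0.1
(np.float64(0.6502899999999999), np.float64(-0.111086), 0.064, -13.6) [  9.7 237.3  -4.9] rotz 0.1
```

Call:
step_arm(
  gripper=[0.3,0.3,0.3,0.3,0.3,0.3,0.3,0.3,0.3,0.3,0.3,0.3,0.3],
  linear=[
    [0,0,-0.02],
    [0,0,-0.06],
    [0,0,-0.11],
    [0,0,-0.125],
    [0.002,0.04,-0.125],
    [0.004,0.09,-0.125],
    [0.006,0.14,-0.125],
    [0.008,0.19,-0.125],
    [0.01,0.225,-0.125],
    [0.01,0.237,-0.11],
    [0.01,0.237,-0.08],
    [0.01,0.237,-0.065],
    [0.01,0.237,-0.065],
  ],
  delta_rot=[
    [0,0,0],
    [0,0,0],
    [0,0,0],
    [0,0,0],
    [0,0,0],
    [0,0,0],
    [0,0,0],
    [0,0,0],
    [0,0,0],
    [0,0,0],
    [0,0,0],
    [0,0,0],
    [0,0,0],
  ],
)

```text
time: 21.3
eef_pos: [0.6482, -0.1097, 0.1181]
tcp_rot: [0.993, -0.118, -0.003, -0.001]
contact_force: [-0.1, 0.1, -4.2]
opening: 0.779
```

```bash
python3 d.py .6503,-.1111,.0645; python3 -c "
from h import *
c=cam('side');cv2.imwrite('pics/s6.png',cv2.cvtColor(cv2.resize(c['frame'][190:380,350:540],None,fx=3,fy=3),cv2.COLOR_RGB2BGR))"
```

```text
t 21.3 p [ 0.6482 -0.1097  0.1181] jaw -13.5 tiltz [-0.0055  0.0021 -1.    ] op 0.779 F [-0.1  0.1 -4.2]
(0.6503, -0.1111, 0.0645) [ 2.7  0.9 53.6] rotz 0
```

View pics/s6.png

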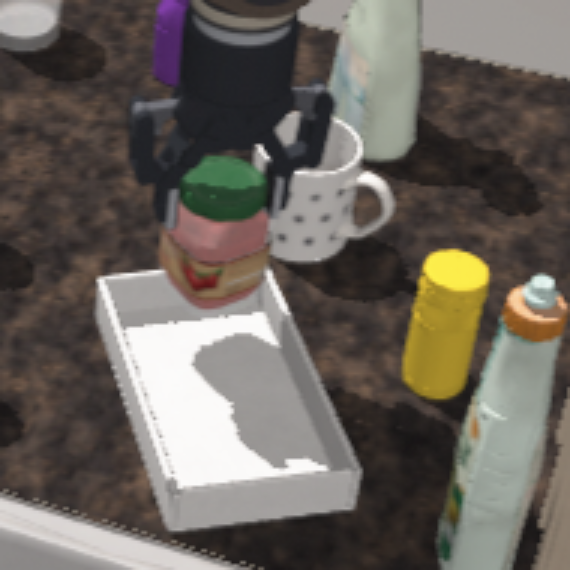

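Run:
```python
from h import *
s=cam('side');P=[]
for a in((97,281),(270,269),(359,472),(170,484)):
    p=ray(s,350+a[0]/3-.33,190+a[1]/3-.33,.04)[:2];P.append(p);print(p.round(4))
P=np.array(P);print(P.mean(0),np.linalg.norm(P-np.roll(P,-1,0),axis=1))
```

```text
[ 0.5855 -0.0541]
[ 0.7107 -0.0924]
[ 0.6597 -0.2932]
[ 0.5394 -0.2544]
[ 0.62382484 -0.17355055] [0.13091001 0.20719527 0.12633689 0.20552909]
```

Call:
step_arm(
  gripper=[0.3,0.3,0.3,0.3,0.3,0.3],
  linear=[
    [0,0.003,0.02],
    [0,0.003,0.04],
    [0,0.003,0.05],
    [0,0.003,0.054],
    [0,0.003,0.054],
    [0,0.003,0.054],
  ],
  delta_rot=[
    [0,0,0],
    [0,0,0],
    [0,0,0],
    [0,0,0],
    [0,0,0],
    [0,0,0],
  ],
)

```text
time: 22.15
eef_pos: [0.6498, -0.1142, 0.0682]
tcp_rot: [0.993, -0.118, 0.001, 0.0]
contact_force: [-0.3, -1.1, -4.1]
opening: 0.783
```

```bash
python3 d.py .6495,-.114,.0645
```

```text
t 22.15 p [ 0.6498 -0.1142  0.0682] jaw -13.6 tiltz [ 1.6e-03 -5.0e-04 -1.0e+00] op 0.783 F [-0.3 -1.1 -4.1]
(0.6495, -0.114, 0.0645) [-0.4 -0.1  3.7] rotz 0
```

Call:
step_arm(
  gripper=[0.3,0.3,0.3,-1,-1,-1,-1,-1,-1,-1,-1,-1,-1],
  linear=[
    [0,0,0.002],
    [0,0,0.0035],
    [0,0,0.0035],
    [0,0,0.0035],
    [0,0,0.0035],
    [0,0,0.0035],
    [0,0,0.0035],
    [0,0,-0.02],
    [0,0,-0.06],
    [0,0,-0.1],
    [0,0,-0.12],
    [0,0,-0.12],
    [0,0,-0.12],
  ],
  delta_rot=[
    [0,0,0],
    [0,0,0],
    [0,0,0],
    [0,0,0],
    [0,0,0],
    [0,0,0],
    [0,0,0],
    [0,0,0],
    [0,0,0],
    [0,0,0],
    [0,0,0],
    [0,0,0],
    [0,0,0],
  ],
)

```text
time: 23.78
eef_pos: [0.6481, -0.1136, 0.185]
tcp_rot: [0.993, -0.118, -0.002, -0.0]
contact_force: [0.8, -1.1, -0.2]
opening: 1.0
```

```bash
python3 d.py .447,-.0588,.187 .447,-.0588,.055
```

```text
t 23.77 p [ 0.6481 -0.1136  0.185 ] jaw -13.6 tiltz [-0.0033  0.0011 -1.    ] op 1.0 F [ 0.8 -1.1 -0.2]
(0.447, -0.0588, 0.187) [-208.3   -6.2   -1.3] rotz 0
(0.447, -0.0588, 0.055) [-207.9   -6.1  130.7] rotz 0
```

Call:
step_arm(
  gripper=[-0.6,-0.6,-0.6,-0.6,-0.6,-0.6,-0.6,-0.6,-0.6,-0.6,-0.6],
  linear=[
    [-0.04,-0.001,0],
    [-0.08,-0.002,0],
    [-0.12,-0.004,0],
    [-0.16,-0.005,0],
    [-0.195,-0.006,0],
    [-0.208,-0.006,0],
    [-0.208,-0.006,0.01],
    [-0.208,-0.006,0.025],
    [-0.208,-0.006,0.025],
    [-0.208,-0.006,0.025],
    [-0.208,-0.006,0.025],
  ],
  delta_rot=[
    [0,0,0],
    [0,0,0],
    [0,0,0],
    [0,0,0],
    [0,0,0],
    [0,0,0],
    [0,0,0],
    [0,0,0],
    [0,0,0],
    [0,0,0],
    [0,0,0],
  ],
)

```text
time: 25.15
eef_pos: [0.4489, -0.0596, 0.1626]
tcp_rot: [0.993, -0.118, 0.0, 0.0]
contact_force: [0.1, -0.3, 0.8]
opening: 0.796
```

```bash
python3 d.py .447,-.0588,.05
```

```text
t 25.15 p [ 0.4489 -0.0596  0.1626] jaw -13.6 tiltz [ 6.e-04 -2.e-04 -1.e+00] op 0.796 F [ 0.1 -0.3  0.8]
(0.447, -0.0588, 0.05) [ -2.1  -0.4 112.6] rotz 0
```

Call:
step_arm(
  gripper=[-0.6,-0.6,-0.6,-0.6,-0.6,-0.6,0.5,0.5,0.5,0.5,0.5,0.5,0.5,0.5],
  linear=[
    [-0.002,0,0.03],
    [-0.002,0,0.06],
    [-0.002,0,0.09],
    [-0.002,0,0.11],
    [-0.002,0,0.1125],
    [-0.002,0,0.1125],
    [-0.002,0,0.1125],
    [-0.002,0,0.1125],
    [-0.002,0,0.1125],
    [-0.002,0,0.1125],
    [-0.002,0,0.1125],
    [-0.002,0,0.1125],
    [-0.002,0,0.1125],
    [-0.002,0,0.1125],
  ],
  delta_rot=[
    [0,0,0],
    [0,0,0],
    [0,0,0],
    [0,0,0],
    [0,0,0],
    [0,0,0],
    [0,0,0],
    [0,0,0],
    [0,0,0],
    [0,0,0],
    [0,0,0],
    [0,0,0],
    [0,0,0],
    [0,0,0],
  ],
  grip_force=30,
)

```text
time: 26.9
eef_pos: [0.447, -0.0591, 0.051]
tcp_rot: [0.993, -0.118, 0.001, 0.0]
contact_force: [-2.4, 1.3, 6.0]
opening: 0.508
```

Run:
```python
from d import *
D=np.array([.625,-.171]);X=np.array([.972,-.235]);Y=np.array([.235,.972])
p=D+.0*X-.072*Y;print(p)
d((*p,.18,-13.6),(*p,.0585,-13.6))
```

```text
[ 0.60808  -0.240984]
t 26.9 p [ 0.447  -0.0591  0.051 ] jaw -13.5 tiltz [ 1.e-03 -5.e-04 -1.e+00] op 0.508 F [-2.4  1.3  6. ]
(np.float64(0.60808), np.float64(-0.240984), 0.18, -13.6) [ 199.3  139.1 -128.8] rotz 0.1
(np.float64(0.60808), np.float64(-0.240984), 0.0585, -13.6) [199.2 139.1  -7.3] rotz 0.1
```

Call:
step_arm(
  gripper=[0.5,0.5,0.5,0.5,0.5,0.5,0.5,0.5,0.5,0.5,0.5,0.5,0.5,0.5,0.5,0.5],
  linear=[
    [0,0,-0.02],
    [0,0,-0.06],
    [0,0,-0.11],
    [0,0,-0.13],
    [0.035,0.024,-0.13],
    [0.075,0.052,-0.13],
    [0.115,0.08,-0.13],
    [0.155,0.108,-0.13],
    [0.185,0.129,-0.13],
    [0.1993,0.139,-0.12],
    [0.1993,0.139,-0.08],
    [0.1993,0.139,-0.04],
    [0.1993,0.139,-0.02],
    [0.1993,0.139,-0.01],
    [0.1993,0.139,-0.01],
    [0.1993,0.139,-0.01],
  ],
  delta_rot=[
    [0,0,0],
    [0,0,0],
    [0,0,0],
    [0,0,0],
    [0,0,0],
    [0,0,0],
    [0,0,0],
    [0,0,0],
    [0,0,0],
    [0,0,0],
    [0,0,0],
    [0,0,0],
    [0,0,0],
    [0,0,0],
    [0,0,0],
    [0,0,0],
  ],
)

```text
time: 28.9
eef_pos: [0.6088, -0.2414, 0.0617]
tcp_rot: [0.993, -0.118, 0.002, 0.001]
contact_force: [-0.5, 0.6, -0.7]
opening: 0.505
```

```bash
python3 d.py .608,-.241,.0565; python3 -c "
from h import *
c=cam('side');cv2.imwrite('pics/s7.png',cv2.cvtColor(cv2.resize(c['frame'][190:380,350:540],None,fx=3,fy=3),cv2.COLOR_RGB2BGR))"
```

```text
t 28.9 p [ 0.6088 -0.2414  0.0617] jaw -13.5 tiltz [ 0.0029 -0.0017 -1.    ] op 0.505 F [-0.5  0.6 -0.7]
(0.608, -0.241, 0.0565) [-0.9 -0.2  5.2] rotz 0
```

View pics/s7.png

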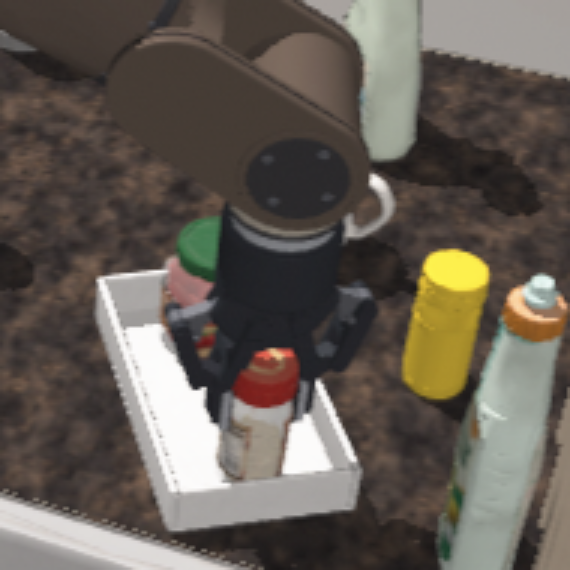

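The spice jar is upright just above the floor at the near end (255,440), and the jam jar stands at the far end. Setting down.

Call:
step_arm(
  gripper=[0.5,0.5,0.5,-0.4,-0.4,-0.4,-0.4,-0.4,-0.4,-0.4,-0.4,-0.4,-0.4],
  linear=[
    [0,0,0.003],
    [0,0,0.005],
    [0,0,0.005],
    [0,0,0.005],
    [0,0,0.005],
    [0,0,0.005],
    [0,0,-0.02],
    [0,0,-0.06],
    [0,0,-0.11],
    [0,0,-0.16],
    [0,0,-0.18],
    [0,0,-0.18],
    [0,0,-0.18],
  ],
  delta_rot=[
    [0,0,0],
    [0,0,0],
    [0,0,0],
    [0,0,0],
    [0,0,0],
    [0,0,0],
    [0,0,0],
    [0,0,0],
    [0,0,0],
    [0,0,0],
    [0,0,0],
    [0,0,0],
    [0,0,0],
  ],
)

```text
time: 30.58
eef_pos: [0.6065, -0.2402, 0.2365]
tcp_rot: [0.993, -0.118, -0.002, -0.001]
contact_force: [-0.7, 0.7, -0.2]
opening: 0.696
```

```bash
python3 d.py .513,.113,.235 .513,.113,.122
python3 - <<'E'
from m import *
s=cam('side');t=cam('top')
for n,c,w,z,f in(('jam',s,(385,255,440,300),.09,green),('spice',s,(415,300,455,330),.1,red)):
    k=ctr(blobs(c,w,f));print(n,k,ray(c,k[0],k[1],z).round(4))
save(s,'s8.png')
E
```

```text
t 30.57 p [ 0.6065 -0.2402  0.2365] jaw -13.6 tiltz [-0.0042  0.0025 -1.    ] op 0.696 F [-0.7  0.7 -0.2]
(0.513, 0.113, 0.235) [-173.6 -321.4    2.8] rotz 0
(0.513, 0.113, 0.122) [-173.1 -321.2  115.8] rotz 0
jam (422.5, 273.0, 28, 21) [ 0.6533 -0.1079  0.09  ]
spice (436.0, 316.0, 23, 23) [ 0.6068 -0.2424  0.1   ]
```

View pics/s8.png

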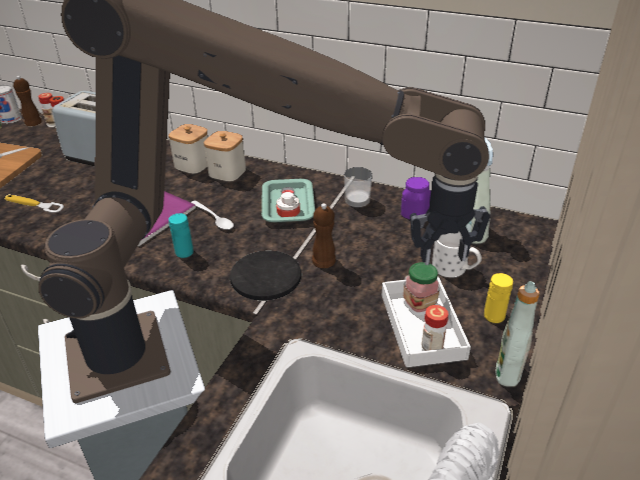

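The view shows jam (422,288) and spice (435,328) standing in the dish, the timer in the tray (288,203), and the mill still at (323,235). Next is the mill.

Call:
step_arm(
  gripper=[-0.6,-0.6,-0.6,-0.6,-0.6,-0.6,-0.6,-0.6,-0.6,-0.6,-0.6],
  linear=[
    [-0.024,-0.045,0],
    [-0.048,-0.09,0],
    [-0.072,-0.135,0],
    [-0.096,-0.18,0],
    [-0.12,-0.225,0],
    [-0.144,-0.268,0],
    [-0.168,-0.31,0],
    [-0.173,-0.321,0],
    [-0.173,-0.321,0.02],
    [-0.173,-0.321,0.02],
    [-0.173,-0.321,0.02],
  ],
  delta_rot=[
    [0,0,0],
    [0,0,0],
    [0,0,0],
    [0,0,0],
    [0,0,0],
    [0,0,0],
    [0,0,0],
    [0,0,0],
    [0,0,0],
    [0,0,0],
    [0,0,0],
  ],
)

```text
time: 32.05
eef_pos: [0.5149, 0.1112, 0.2196]
tcp_rot: [0.993, -0.118, -0.0, 0.0]
contact_force: [0.5, 1.1, 0.4]
opening: 0.801
```

```bash
python3 d.py .513,.113,.122
```

```text
t 32.05 p [0.5149 0.1112 0.2196] jaw -13.6 tiltz [-6.e-04 -2.e-04 -1.e+00] op 0.801 F [0.5 1.1 0.4]
(0.513, 0.113, 0.122) [-2.2 -1.4 97.6] rotz 0
```

Call:
step_arm(
  gripper=[-0.6,-0.6,-0.6,-0.6,-0.6,-0.6,0.4,0.4,0.4,0.4,0.4,0.4,0.4,0.4],
  linear=[
    [-0.002,-0.0014,0.03],
    [-0.002,-0.0014,0.06],
    [-0.002,-0.0014,0.085],
    [-0.002,-0.0014,0.0975],
    [-0.002,-0.0014,0.0975],
    [-0.002,-0.0014,0.0975],
    [-0.002,-0.0014,0.0975],
    [-0.002,-0.0014,0.0975],
    [-0.002,-0.0014,0.0975],
    [-0.002,-0.0014,0.0975],
    [-0.002,-0.0014,0.0975],
    [-0.002,-0.0014,0.0975],
    [-0.002,-0.0014,0.0975],
    [-0.002,-0.0014,0.0975],
  ],
  delta_rot=[
    [0,0,0],
    [0,0,0],
    [0,0,0],
    [0,0,0],
    [0,0,0],
    [0,0,0],
    [0,0,0],
    [0,0,0],
    [0,0,0],
    [0,0,0],
    [0,0,0],
    [0,0,0],
    [0,0,0],
    [0,0,0],
  ],
  grip_force=35,
)

```text
time: 33.8
eef_pos: [0.5141, 0.1137, 0.1241]
tcp_rot: [0.993, -0.118, 0.001, -0.0]
contact_force: [-0.8, -0.8, 5.6]
opening: 0.546
```

```bash
python3 d.py .609,-.178,.25 .609,-.178,.129
```

```text
t 33.8 p [0.5141 0.1137 0.1241] jaw -13.5 tiltz [ 0.0026 -0.     -1.    ] op 0.546 F [-0.8 -0.8  5.6]
(0.609, -0.178, 0.25) [ 160.9  261.3 -125.7] rotz 0
(0.609, -0.178, 0.129) [160.6 261.4  -4.7] rotz 0
```

Call:
step_arm(
  gripper=[0.4,0.4,0.4,0.4,0.4,0.4,0.4,0.4,0.4,0.4,0.4,0.4,0.4,0.4,0.4,0.4,0.4],
  linear=[
    [0,0,-0.02],
    [0,0,-0.06],
    [0,0,-0.11],
    [0,0,-0.14],
    [0.022,0.036,-0.14],
    [0.05,0.081,-0.14],
    [0.078,0.127,-0.14],
    [0.106,0.172,-0.14],
    [0.134,0.218,-0.14],
    [0.154,0.25,-0.14],
    [0.1607,0.2613,-0.14],
    [0.1607,0.2613,-0.14],
    [0.1607,0.2613,-0.14],
    [0.1607,0.2613,-0.14],
    [0.1607,0.2613,-0.125],
    [0.1607,0.2613,-0.12],
    [0.1607,0.2613,-0.12],
  ],
  delta_rot=[
    [0,0,0],
    [0,0,0],
    [0,0,0],
    [0,0,0],
    [0,0,0],
    [0,0,0],
    [0,0,0],
    [0,0,0],
    [0,0,0],
    [0,0,0],
    [0,0,0],
    [0,0,0],
    [0,0,0],
    [0,0,0],
    [0,0,0],
    [0,0,0],
    [0,0,0],
  ],
)

```text
time: 35.92
eef_pos: [0.6074, -0.1776, 0.2408]
tcp_rot: [0.993, -0.118, -0.001, -0.0]
contact_force: [-0.6, 0.1, -2.6]
opening: 0.547
```

```bash
python3 d.py .609,-.178,.129; python3 -c "
from h import *
c=cam('side');cv2.imwrite('pics/s9.png',cv2.cvtColor(cv2.resize(c['frame'][170:380,340:550],None,fx=3,fy=3)[:600],cv2.COLOR_RGB2BGR))"
```

```text
t 35.92 p [ 0.6074 -0.1776  0.2408] jaw -13.5 tiltz [-0.0023  0.0011 -1.    ] op 0.547 F [-0.6  0.1 -2.6]
(0.609, -0.178, 0.129) [1.900e+00 1.000e-01 1.117e+02] rotz 0
```

View pics/s9.png

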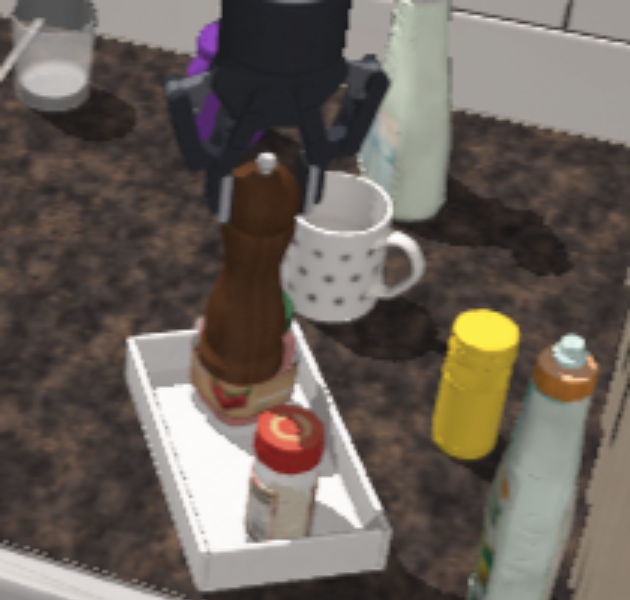

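Run:
```python
from h import *
s=cam('side');x,y=ctrl.get_state()['eef_pos'][:2]
for z in(.117,.282):print(((proj(s,(x,y,z))-[340,170]+.33)*3).round(1))
```

```text
[244.3 358.5]
[266.8 160.3]
```

The mill hangs upright. The predicted base (244,358) and nut (267,160) match the picture. Lowering slowly.

Call:
step_arm(
  gripper=[0.4,0.4,0.4,0.4,0.4,0.4,0.4,0.4,0.4],
  linear=[
    [0,0,0.02],
    [0,0,0.04],
    [0,0,0.06],
    [0,0,0.08],
    [0,0,0.095],
    [0,0,0.105],
    [0,0,0.108],
    [0,0,0.108],
    [0,0,0.108],
  ],
  delta_rot=[
    [0,0,0],
    [0,0,0],
    [0,0,0],
    [0,0,0],
    [0,0,0],
    [0,0,0],
    [0,0,0],
    [0,0,0],
    [0,0,0],
  ],
)

```text
time: 37.15
eef_pos: [0.6086, -0.1783, 0.1353]
tcp_rot: [0.993, -0.118, 0.001, 0.0]
contact_force: [-1.0, -0.6, -1.4]
opening: 0.548
```

```bash
python3 d.py .609,-.178,.129
```

```text
t 37.15 p [ 0.6086 -0.1783  0.1353] jaw -13.6 tiltz [ 1.7e-03 -8.0e-04 -1.0e+00] op 0.548 F [-1.  -0.6 -1.4]
(0.609, -0.178, 0.129) [ 0.3 -0.4  6.3] rotz 0
```

Call:
step_arm(
  gripper=[0.4,0.4,0.4,0.4,-0.5,-0.5,-0.5,-0.5,-0.5,-0.5,-0.5,-0.5,-0.5,-0.5],
  linear=[
    [0,0,0.003],
    [0,0,0.0055],
    [0,0,0.006],
    [0,0,0.006],
    [0,0,0.006],
    [0,0,0.006],
    [0,0,0.006],
    [0,0,0.006],
    [0,0,-0.02],
    [0,0,-0.06],
    [0,0,-0.11],
    [0,0,-0.15],
    [0,0,-0.15],
    [0,0,-0.15],
  ],
  delta_rot=[
    [0,0,0],
    [0,0,0],
    [0,0,0],
    [0,0,0],
    [0,0,0],
    [0,0,0],
    [0,0,0],
    [0,0,0],
    [0,0,0],
    [0,0,0],
    [0,0,0],
    [0,0,0],
    [0,0,0],
    [0,0,0],
  ],
)

```text
time: 38.9
eef_pos: [0.6076, -0.1778, 0.2831]
tcp_rot: [0.993, -0.118, -0.001, -0.0]
contact_force: [-0.4, -0.3, -0.6]
opening: 0.747
```

Call:
step_arm(
  gripper=[-0.5,-0.5,-0.5,-0.5,-0.5,-0.5,-0.5,-0.5],
  linear=[
    [-0.03,-0.05,0],
    [-0.06,-0.1,0],
    [-0.08,-0.15,0],
    [-0.09,-0.2,0],
    [-0.1,-0.25,0],
    [-0.1,-0.28,0],
    [-0.1,-0.28,0],
    [-0.1,-0.28,0],
  ],
  delta_rot=[
    [0,0,0],
    [0,0,0],
    [0,0,0],
    [0,0,0],
    [0,0,0],
    [0,0,0],
    [0,0,0],
    [0,0,0],
  ],
)

```text
time: 39.9
eef_pos: [0.5757, 0.1171, 0.2824]
tcp_rot: [0.993, -0.118, -0.002, 0.0]
contact_force: [-0.7, 0.3, -0.2]
opening: 0.747
```

```bash
python3 d.py
python3 - <<'E'
from h import *
s=cam('side');t=cam('top')
a=cv2.resize(s['frame'][170:380,240:480],None,fx=2.5,fy=2.5);b=cv2.resize(t['frame'][100:280,140:510],None,fx=2.1,fy=2.1)[:,:790]
cv2.imwrite('pics/fs.png',cv2.cvtColor(a,cv2.COLOR_RGB2BGR));cv2.imwrite('pics/ft.png',cv2.cvtColor(b,cv2.COLOR_RGB2BGR))
E
```

```text
t 39.9 p [0.5757 0.1171 0.2824] jaw -13.6 tiltz [-3.2e-03 -6.0e-04 -1.0e+00] op 0.747 F [-0.7  0.3 -0.2]
```

View pics/fs.png

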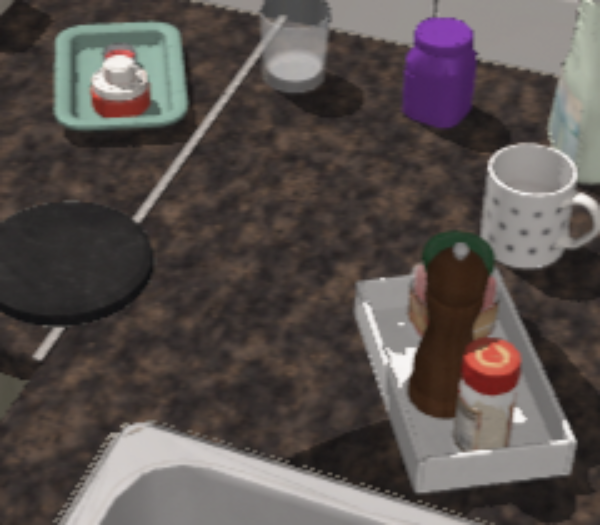

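The side view shows jam, mill (450,330) and spice all upright in the dish, and the timer (120,85) in the tray with the tea light partly hidden behind it. One top view to verify the tea light.

View pics/ft.png

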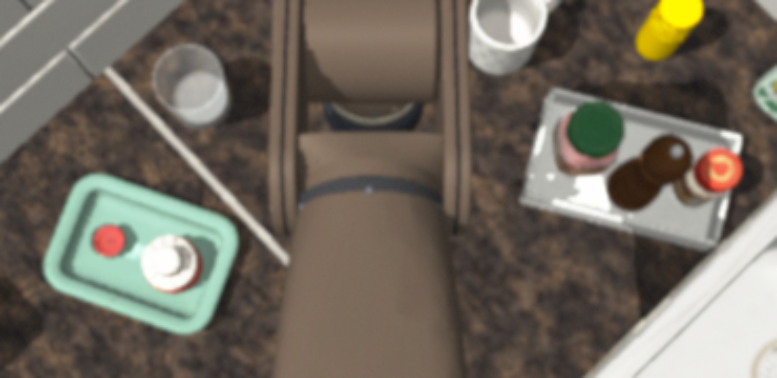

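Run:
```python
from m import *
t=cam('top');k=ctr(blobs(t,(165,185,200,245),red));print(k)
p=ray(t,k[0],k[1],.018);T=np.array([.5135,.380]);Y=np.array([.322,.947]);X=np.array([.947,-.322])
print(p,(p[:2]-T)@X,(p[:2]-T)@Y)
```

```text
(191.5, 214.0, 14, 13)
[0.52733147 0.42088649 0.018     ] -6.704831952348902e-05 0.04317324404277091
```

Run:
```python
from h import *
t=cam('top');s=cam('side')
print(ray(t,140+677/2.1,100+152/2.1,.174),ray(s,240+460/2.5,170+250/2.5,.174))
```

```text
[ 0.60494767 -0.17785826  0.174     ] [ 0.60518883 -0.18476865  0.174     ]
```

```bash
python3 -c "
from plant import ctrl
print(ctrl.sign_off())"
```

```text
the job is handed in; nothing more can be done
None
```

All five things are sorted and the job is handed in; it took about 40 s of the 115 s. Jam jar, pepper mill and spice jar stand in the white dish, and the timer and tea light stand on the floor of the green tray.

**Last checks:**
- Both final views show everything upright and released.
- The tea light measured 0 mm across and +43 mm along from the tray centre.
- The mill's top measured within about 8 mm of where I set it down. The two views differ by 7 mm, and the lean is within about 0.05 rad.
- Glass and mug look unmoved in the last side view. The spoon was outside both final pictures and looked in place when last seen, before the mill was moved.
- The gripper stands clear, with no contact force.

**What went wrong:** My first move was given in millimetres instead of metres. The tool overshot and passed low over the mug and jars. A picture comparison straight afterwards showed nothing had been touched or moved.

**Disagreements and limits:**
- The two views put the dish centre about 5 mm apart, so I used the average.
- I viewed 15 or so pictures, slightly over the budget of 14.

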